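Close up the hub and set the washed brake parts to drain

ROBOT

A 7-joint arm with a two-finger parallel gripper is mounted at the origin on the work surface. World frame = base frame: x ahead of the robot, y to its left, z up, the work surface at z = 0. Lengths are in mm, angles in rad, forces in N, time in s.
With the tool pointing down it reaches from about 350 to 900 mm from the base axis. Payload 19.9 kg.
Tool frame: the origin (TCP) lies at the very end of the fingers, on their centre line; the grasp point (between the pads) lies 19 mm behind it; z points along the fingers, y is the line along which they close (so a half turn about z gives the same grasp; the last joint's range is limited). The gripper opens to 85 mm and grips with 20 to 120 N. Pads are 22 mm wide; open, the fingers measure 114 mm over their backs; the gripper's body (76 mm by 85 mm) begins 54 mm behind the grasp point. The pads swing forward as they close: fully open they stand 13 mm farther back than shut.
Start: joints at [1.113, 0.417, -0.01, 1.614, 0.005, 1.111, -0.053], TCP at [253.016, -571.476, 231.26] pointing down, gripper open.
Joint ranges: [-2.81, 2.81], [-0.39, 2.02], [-1.27, 1.25], [0.06, 2.57], [-1.19, 4.33], [0.19, 2], [-2.82, 2.82]. Speed limits (rad/s): [1.89, 1.89, 2.39, 2.39, 3.01, 3.01, 3.01].

INTERFACE

Orientations are given as a rotation vector (axis times angle).
In Python, from station import manip gives the robot as it stands. The module is installed in compiled form; this text tells all that it offers.
- The arm moves only by the tool arm_command, never from a script. Its argument "moves" is text: rows parted by semicolons, each of 7 numbers parted by spaces: the shift along the world's x, y, z in mm, then the turn, a rotation vector about the world's x, y, z in rad, then the opening in per cent of the stroke, from 0 (shut) to 100 (fully open). A call has exactly 8 rows; each row shifts and turns the commanded pose from where the row before left it; what a row does not reach is not made up. A row lasts 1/12 s, in which the tool goes at most 41.7 mm and 7.16 degrees, less where a joint would pass 70% of its speed; a pose out of reach is approached as far as the arm can. A call is refused whole if a number of a shift passes 41.7 or a number of a turn 0.125, either way. A call with a gripper value outside its range is refused whole. The fingers move at their own pace and stop on an object; "grip_force" is the grip in N (left out, the last holds). Time passes only in rows, so rows that do not move let the fingers close, or fill a call up. It gives the time, the measured TCP pose, the force, the opening and the grip force at its end, in the units of the state.
- manip.sense(): the state, without advancing time (a new reading comes with each control period).
- manip.get_image(name): name is "side" or "top"; returns a dict with "frame" (384x512x3 uint8, red, green, blue), "camera_matrix" (3x3 intrinsics, pixels), "xyz" and "attitude" of the camera in the world. Camera axes: x right, y down, z forward; pixel columns grow to the right and rows downward; lengths in mm; the calibration is good to about 2 mm. A picture is of the moment at which its call begins. There is no depth.
- manip.job_done(): hands the job in; it is judged then, once.
The state is a dict: "time_s": time; "joint_pos": joint angles; "dq": joint speeds; "joint_efforts": joint torques, N m; "eef_pos": TCP position; "ee_rot": TCP orientation; "force": force on the tool from outside, world axes, zero at the start; "wrist_torque": the same for the moment, N m; "width": finger opening in mm; "finger_force": force on a finger pad.
Only numpy, scipy, OpenCV 4.12 (cv2) and the standard library are available. Lean on these libraries where they do the work, as an engineer would, in place of code of your own. Each camera call takes 0.05 s, during which the arm holds its last target. There are 200 camera calls.

TASK

Finish the hub and brake overhaul, in whatever order suits: use the seating driver, held upright, to press the grease cap fully home in the wheel hub (never push the cap with the gripper itself), and stand the driver back upright on its rubber mat. Set the washed parts to drain: stack all the brake pistons that are there mouth-down, rim squarely on rim, in straight free-standing towers, the large ones on the wide disc and the small ones on the narrow disc, and take the cover plate out of its rack and lean it at a slant against the plain front of the angle plate, with its lower edge on the bench a little way out and its top resting back on the angle plate's top edge. Leave the other things on the bench where they are.

Things in the scene. Friction and masses are not known exactly. Their poses are not given: they have to be found in the camera images.
- bigA_mid (a point): A large brake piston: a plain steel cup 54 mm in outside diameter and 40 mm high, wall 6 mm, starting mouth-down on the bench. Its closed end (now the top) has a raised rim as wide as the wall, 2 mm above the crown, so the next one stands rim on rim. Point on the axis half-way up (20 mm above the mouth rim); z points from mouth to crown. May be absent.
- bigB_mid (a point): A large brake piston: a plain steel cup 54 mm in outside diameter and 40 mm high, wall 6 mm, starting mouth-down on the bench. Its closed end (now the top) has a raised rim as wide as the wall, 2 mm above the crown, so the next one stands rim on rim. Point on the axis half-way up (20 mm above the mouth rim); z points from mouth to crown. May be absent.
- bigC_mid (a point): A large brake piston: a plain steel cup 54 mm in outside diameter and 40 mm high, wall 6 mm, starting mouth-down on the bench. Its closed end (now the top) has a raised rim as wide as the wall, 2 mm above the crown, so the next one stands rim on rim. Point on the axis half-way up (20 mm above the mouth rim); z points from mouth to crown. May be absent.
- smallA_mid (a point): A small brake piston: a plain steel cup 42 mm in outside diameter and 40 mm high, wall 6 mm, starting mouth-down on the bench. Its closed end (now the top) has a raised rim as wide as the wall, 2 mm above the crown, so the next one stands rim on rim. Point on the axis half-way up (20 mm above the mouth rim); z points from mouth to crown. May be absent.
- smallB_mid (a point): A small brake piston: a plain steel cup 42 mm in outside diameter and 40 mm high, wall 6 mm, starting mouth-down on the bench. Its closed end (now the top) has a raised rim as wide as the wall, 2 mm above the crown, so the next one stands rim on rim. Point on the axis half-way up (20 mm above the mouth rim); z points from mouth to crown. May be absent.
- wide_disc_top (a point): Fixed round aluminium disc, 90 mm in diameter, 6 mm high, on the bench: the large pistons' draining place. Point at the centre of its top face.
- narrow_disc_top (a point): Fixed round aluminium disc, 60 mm in diameter, 6 mm high, on the bench: the small pistons' draining place. Point at the centre of its top face.
- cap (a joint): How far the aluminium grease cap has gone down into the hub, in m: near 0 when only started, 0.010 when fully home against the stop. About 9 N of stiff friction resists it all the way and it stays where it is pushed; at home it stops dead (the force then rises above 9 N).
- cap_top (a point): Centre of the flat top of the grease cap, 60 mm across; a flange 68 mm across, whose underside is 10 mm below this point, meets the barrel when home; all on the vertical axis of the hub. The hub is fixed dark steel, flange down (140 mm across, 14 mm thick), with a barrel 80 mm across and 64 mm high and five brass studs round it up to 36 mm above the bench; the top is 84 mm above the bench when the cap is out and 74 mm when home. It moves down as the cap does.
- driver_grip (a point): Seating driver: a dark steel foot, 58 mm across and 22 mm high, with a round wooden handle 28 mm across and 62 mm tall standing on it; 84 mm high in all, 0.4 kg. Point on the axis, 50 mm above the underside, about half-way up the handle; z points from foot to handle end. It starts upright on the rubber mat.
- mat_top (a point): Centre of the top of the fixed black rubber mat, 100 x 100 mm, 4 mm thick, the driver's place.
- plate_mid (a point): Aluminium cover plate, 10 mm thick (its x), 100 mm wide (its y), 140 mm tall (its z, upwards), 0.33 kg; it starts standing upright on its lower edge in the rack's slot. Point at its centre, 70 mm above the lower edge.
- plate_foot (a point): Middle of the cover plate's lower edge.
- rack: Fixed grey rack with one slot for the plate along its y: slot floor 8 mm above the bench, two walls 120 mm long rising to 50 mm above the bench, slot 21 mm wide. Origin at the bench under the slot's middle.
- stand: Fixed grey angle plate to lean things against: an upright wall 120 mm wide (along its y), 75 mm high and 12 mm thick. Its plain front face looks along its +x (away from the robot) and is the plane x = 0; foot and rib are behind it (-x). Origin at the bench, at the middle of the front face's lower edge.
- bearing: Bystander, to be left alone: steel bearing ring lying flat, 52 mm across, 16 mm high.
- sock: Bystander, to be left alone: steel socket standing upright, 26 mm across, 34 mm high.
- spanner: Bystander, to be left alone: steel spanner lying beyond the hub.
- wirebrush: Bystander, to be left alone: brush lying on the far side of the bench.
- filter: Bystander, to be left alone: orange oil filter, cylinder 76 mm across, 85 mm high, upright.
- sprayer: Bystander, to be left alone: red spray can, 64 mm across, 170 mm high, upright.
There are look-alikes about, which are no part of the job. Leave any pink look-alike of the part that bears plate_mid alone.

How it is judged (in metres and radians):
On the way:
1. the grease cap is fully home (8.5 mm or more), pressed by the upright driver (value of joint cap above 0.0085 m and horizontal distance between driver_grip and cap_top below 0.02 m and angle between driver_grip's own z axis and vertical below 0.15 rad and height (world z) of driver_grip below 0.13 m), for 0.05 s.
At the end, for the whole second after the job is handed in: Cap 8.5+ mm down; driver upright on the mat within 35 mm of centre; every piston mouth-down, level (0.08 rad), within 18 mm of its disc centre and 7.5 mm of its tower mates; plate against the stand, 0.14-0.7 rad off upright, foot on the bench 10-100 mm out, 50 mm of middle, parallel within 0.45 rad (value of joint cap above 0.0085 m and horizontal distance between driver_grip and mat_top below 0.035 m and angle between driver_grip's own z axis and vertical below 0.1 rad and height (world z) of driver_grip between 0.049 and 0.059 m and horizontal distance between each of bigA_mid, bigB_mid, bigC_mid and wide_disc_top below 0.018 m and angle between each of bigA_mid, bigB_mid, bigC_mid, smallA_mid, smallB_mid's own z axis and vertical below 0.08 rad and linear speed of each of bigA, bigB, bigC, smallA, smallB, plate below 0.02 m/s and horizontal distance between bigA_mid and bigB_mid below 0.0075 m and horizontal distance between each of bigA_mid, bigB_mid and bigC_mid below 0.0075 m and horizontal distance between each of smallA_mid, smallB_mid and narrow_disc_top below 0.018 m and horizontal distance between smallA_mid and smallB_mid below 0.0075 m and angle between plate_mid's own z axis and vertical between 0.14 and 0.7 rad and contact force between plate and stand above 0.1 N and height (world z) of plate_foot between -0.002 and 0.012 m and x of plate_foot in the frame of stand between 0.01 and 0.1 m and y of plate_foot in the frame of stand between -0.05 and 0.05 m and angle between the y axis of plate_mid and the y axis of stand, either way round below 0.45 rad and height (world z) of plate_mid above 0.05 m); the robot touches nothing.
It fails at once if the gripper pushes on the grease cap directly (contact force between the fingers and cap above 2 N).
It fails at once if a bystander (bearing, socket, spanner, brush, filter or spray can) is knocked more than 40 mm from its place (distance of any of bearing, sock, spanner, wirebrush, filter, sprayer from where it was at the start of the episode above 0.04 m).
Of bigA, bigB, bigC, smallA, smallB only 3 to 5 are there at a start; the rules pass over those that are not, and their reading is None.
At some moment in a run one of driver may be knocked a few centimetres aside while the robot is not near it.
It also fails if it takes over 210 s, if anything falls off the work surface, if the arm or the gripper's body presses on something with over 40 N, if the wrist force passes 120 N, or if a joint passes its speed limit or range.

## Working session

There is one attempt and no reset: what is moved stays moved. The work goes in short steps, Python scripts to look and compute and a tool call to move; the robot and the scene stay as the last step left them, time stands still between calls to the robot, and variables do not carry over. Pictures are saved under pics/ and viewed, at most 14 in all, crops included, and the job is handed in when it is done.

Besides the shell and the picture viewer there is one more tool, called after "Call:" as name(argument=value, ...) on one line, values as JSON. arm_command: Moves the arm, as the interface text tells. Its arguments: {"type":"object","properties":{"moves":{"type":"string"},"grip_force":{"type":"number"}},"required":["moves"]}

```bash
mkdir -p pics
cat > h.py <<'E'
import numpy as np, cv2
from scipy.spatial.transform import Rotation as R
from station import manip
def rot(a):
    a=np.array(a,float)
    return a if a.shape==(3,3) else (R.from_rotvec(a).as_matrix() if a.size==3 else R.from_quat(a).as_matrix())
def get(n,save=None):
    im=manip.get_image(n)
    if save: cv2.imwrite('pics/'+save,im['frame'][:,:,::-1])
    return im
def ray(im,u,v,z):
    K=np.array(im['camera_matrix']);c=np.array(im['xyz'],float)
    d=rot(im['attitude'])@np.linalg.inv(K)@[u,v,1]
    return c+d*(z-c[2])/d[2]
def proj(im,p):
    K=np.array(im['camera_matrix']);q=K@(rot(im['attitude']).T@(np.array(p,float)-im['xyz']));return q[:2]/q[2]
E
python3 - <<'E'
from h import *
for n in('top','side'):
    im=get(n,n+'0.png');print(n,im['camera_matrix'],im['xyz'],im['attitude'])
print(manip.sense())
E
```

```text
top [[364.62575011   0.         262.17287021]
 [  0.         364.62575011 192.00920692]
 [  0.           0.           1.        ]] [ 507.17158864  -56.05566698 1237.70089397] [-2.19550825  2.18691818 -0.04739076]
side [[391.25529931   0.         253.07883313]
 [  0.         391.25529931 190.96319912]
 [  0.           0.           1.        ]] [479.08500724 746.60581125 672.96827656] [-0.14500703  2.77182833 -1.37298996]
{'time_s': 0.1, 'joint_pos': array([ 1.11249189,  0.41792475, -0.01029803,  1.61411314,  0.00469515,
        1.11073617, -0.05300595]), 'dq': array([-0.00140016, -0.0023316 , -0.00024557, -0.00073373, -0.00154257,
       -0.00015997,  0.00097645]), 'joint_efforts': array([ 1.38318886e-03, -8.65825653e+01,  6.80250060e-01, -4.35636735e+01,
        1.91321882e-02,  4.90166320e-03, -1.41677342e-04]), 'eef_pos': array([ 252.88322517, -571.1990833 ,  230.71668018]), 'ee_rot': array([-3.07253111e+00, -6.49748796e-01,  5.07616988e-04]), 'force': array([-0.73413449, -0.26069586, -0.15016622]), 'wrist_torque': array([ 0.03698216, -0.0490599 ,  0.02806253]), 'finger_force': 0.0, 'width': 85.2417701132599}
```

Run:
```python
import cv2
for n in('top','side'):
    cv2.imwrite(f'pics/{n}0b.png',cv2.resize(cv2.imread(f'pics/{n}0.png'),(800,600),interpolation=cv2.INTER_CUBIC))
```

```text
(no output)
```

View pics/top0b.png

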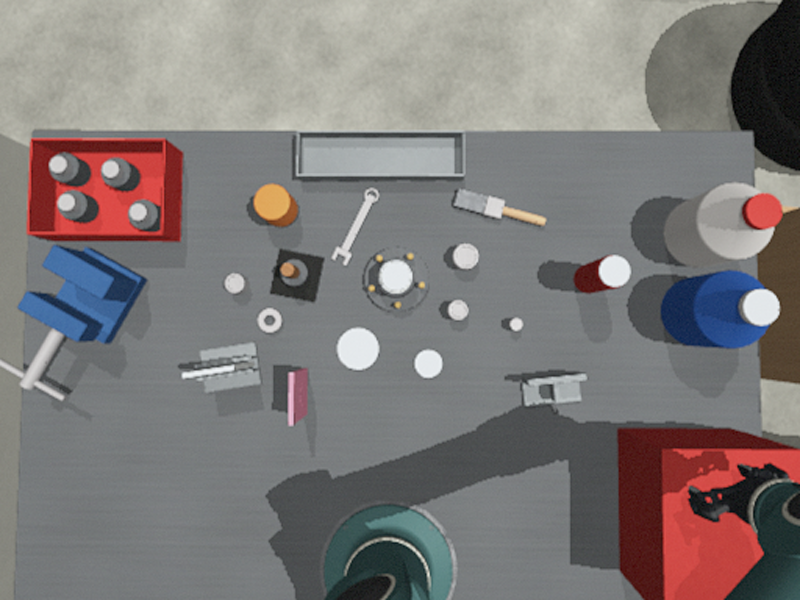

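View pics/side0b.png

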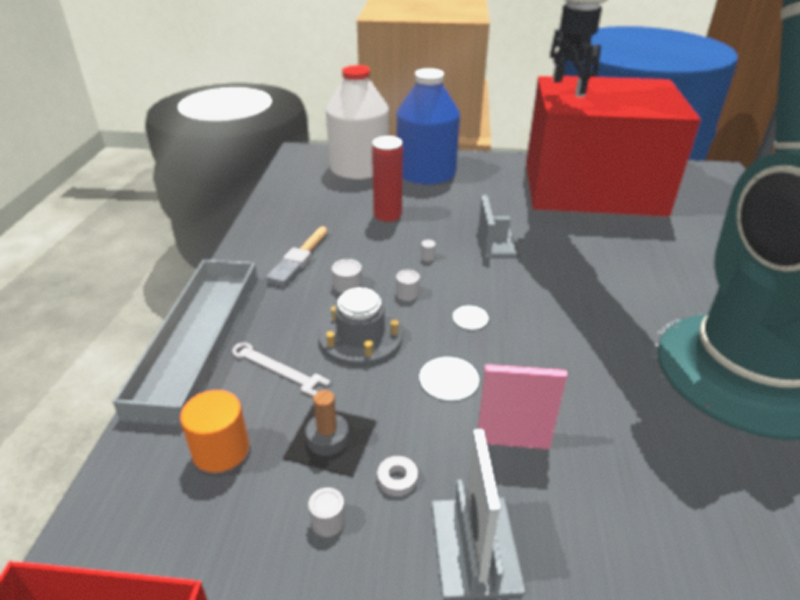

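```bash
cat >> h.py <<'E'
def blob(im,u,v,lo=(0,0,0),hi=(255,255,255),w=30):
    "contour of colour mask (rgb bounds) nearest to pixel u,v in a window"
    f=im['frame'];x0,y0=max(0,int(u-w)),max(0,int(v-w));c=f[y0:int(v+w),x0:int(x0+2*w)]
    m=cv2.inRange(c,np.array(lo,np.uint8),np.array(hi,np.uint8))
    n,l,st,ce=cv2.connectedComponentsWithStats(m)
    i=min((i for i in range(1,n) if st[i,4]>12),key=lambda i:np.hypot(*(ce[i]+[x0-u,y0-v])))
    mm=(l==i).astype(np.uint8);cn=max(cv2.findContours(mm,0,1)[0],key=cv2.contourArea)
    return st[i,4],ce[i]+[x0,y0],cn.reshape(-1,2)+[x0,y0]
E
python3 - <<'E'
from h import *
im=get('top')
s=1.5625
for n,u,v,z,t in [('big',466,256,40,185),('small1',458,310,40,185),('small2',234,283,40,185),('sock',516,324,34,180),('cap',396,276,84,200),('wide',358,348,6,225),('narrow',428,363,6,225)]:
    try:
        a,c,cn=blob(im,u/s,v/s,(t,)*3)
        r=cv2.minEnclosingCircle(cn.astype(np.float32))
        p=ray(im,*c,z);q=ray(im,c[0]+np.sqrt(a/np.pi),c[1],z)
        print(n,c.round(1),'area',a,p.round(1),'diam eq',round(2*np.linalg.norm(q-p),1),im['frame'][int(c[1]),int(c[0])],im['frame'][int(c[1]),int(c[0])+int(np.sqrt(a/np.pi))+2])
    except Exception as e: print(n,e)
for n,u,v,z in [('handletop',291,269,88),('mat',[273,251],0,0)][:1]: print(n,ray(im,u/s,v/s,z))
for n,pts,z in [('mat',[(281,250),(323,258),(313,301),(270,292)],4),('plate ends top',[(183,371),(258,368),(183,378),(235,373)],148),('rack',[(200,350),(255,343),(260,385),(205,393)],0),('standtop',[(524,377),(586,374),(524,384),(586,380)],75),('pink',[(290,369),(307,369),(291,425)],140),('brg',[(269,320)],16)]:
    print(n,[ray(im,u/s,v/s,z)[:2].round(0).tolist() for u,v in pts])
f=im['frame']
def up(x,y,w,h,k,n): cv2.imwrite('pics/'+n,cv2.resize(f[y:y+h,x:x+w,::-1],None,fx=k,fy=k,interpolation=cv2.INTER_CUBIC))
a=cv2.resize(f[150:270,105:205,::-1],(500,600),interpolation=2);b=cv2.resize(f[215:275,320:390,::-1],(300,257),interpolation=2)
o=np.zeros((600,800,3),np.uint8);o[:,:500]=a;o[:257,500:]=b;b=cv2.resize(f[145:215,220:290,::-1],(300,300),interpolation=2);o[260:560,500:]=b
cv2.imwrite('pics/c1.png',o)
E
```

```text
big [298.  163.5] area 197 [ 663.8 -163.7   40. ] diam eq 52.2 [218 216 216] [163 165 166]
small1 [292.9 197.8] area 118 [ 550.2 -146.9   40. ] diam eq 40.2 [220 218 218] [118 121 122]
small2 [149.7 180.7] area 112 [604.9 325.7  40. ] diam eq 39.5 [213 211 211] [155 154 153]
sock [330.1 207.2] area 48 [ 520.1 -269.7   34. ] diam eq 25.7 [222 221 221] [120 123 124]
cap [253.  176.6] area 326 [615.6 -17.1  84. ] diam eq 64.7 [228 232 235] [125 127 128]
wide [228.7 222.8] area 494 [466.4  66.9   6. ] diam eq 84.6 [229 233 236] [189 192 194]
narrow [273.7 232.3] area 208 [435.2 -85.1   6. ] diam eq 54.7 [228 233 235] [144 148 149]
handletop [628.66951042 194.77461707  88.        ]
mat [[679.0, 236.0], [662.0, 144.0], [568.0, 164.0], [587.0, 258.0]]
plate ends top [[426.0, 385.0], [432.0, 242.0], [413.0, 385.0], [423.0, 286.0]]
rack [[461.0, 409.0], [476.0, 290.0], [386.0, 277.0], [368.0, 396.0]]
standtop [[412.0, -279.0], [419.0, -404.0], [398.0, -278.0], [406.0, -404.0]]
pink [[430.0, 182.0], [430.0, 150.0], [324.0, 179.0]]
brg [[526.0, 256.0]]
```

View pics/c1.png

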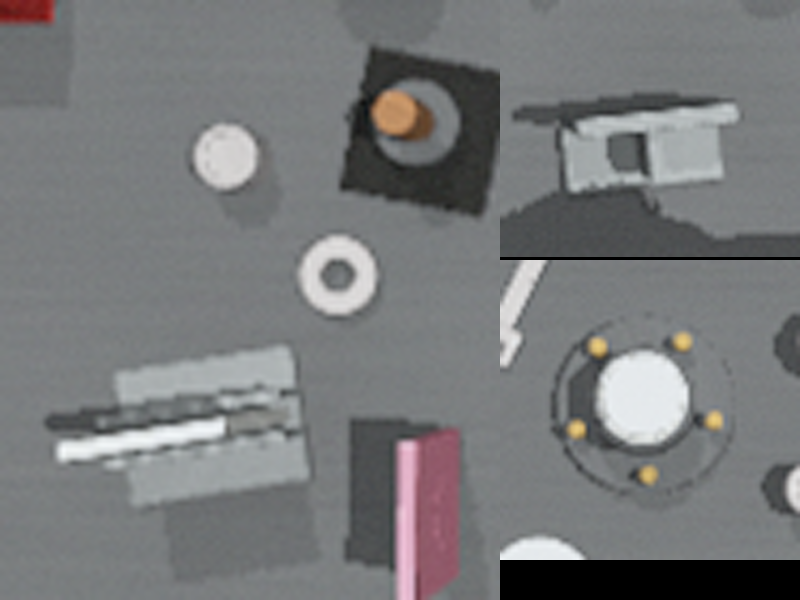

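Pieces (top0b px): pistons are at (466,256) big, (458,310) small and (234,283) small. Look-alikes are the bearing (269,320, has a hole), the socket (516,324, only 26 mm), and the pink plate (300,397). The real plate is the white edge at (210,370) in the grey rack. The driver is at (291,269) on the mat and the stand at (555,385). The crop confirms these choices, and the measured diameters of 52, 40 and 40 mm fit the pistons.

Call:
arm_command(moves="19 27 0 0 0 0 100;19 27 0 0 0 0 100;19 27 0 0 0 0 100;19 27 0 0 0 0 100;19 27 0 0 0 0 100;19 27 0 0 0 0 100;19 27 0 0 0 0 100;19 27 0 0 0 0 100", grip_force=60)

```text
time_s: 0.82
eef_pos: [405.6, -354.0, 231.2]
ee_rot: [-3.074, -0.65, 0.0]
force: [1.1, -0.7, 0.3]
width: 85.1
finger_force: 0.0
```

Call:
arm_command(moves="18 26 -10 0 0 0 100;18 26 -10 0 0 0 100;18 26 -10 0 0 0 100;18 26 -10 0 0 0 100;18 26 -10 0 0 0 100;18 26 -10 0 0 0 100;18 26 -10 0 0 0 100;18 26 -10 0 0 0 100")

```text
time_s: 1.48
eef_pos: [549.6, -146.1, 150.7]
ee_rot: [-3.074, -0.65, 0.0]
force: [0.7, 0.1, -0.3]
width: 85.0
finger_force: 0.0
```

Call:
arm_command(moves="0 -1 -30 0 0 0 100;0 0 -30 0 0 0 100;0 0 -30 0 0 0 100;0 0 -30 0 0 0 100;0 0 -23 0 0 0 100;0 0 0 0 0 0 100;0 0 0 0 0 0 30;0 0 0 0 0 0 30")

```text
time_s: 2.15
eef_pos: [549.7, -148.6, 9.6]
ee_rot: [3.073, 0.65, 0.002]
force: [1.1, -0.2, 0.2]
width: 63.7
finger_force: 0.0
```

Call:
arm_command(moves="0 0 0 0 0 0 30;0 0 0 0 0 0 30;0 0 0 0 0 0 30;0 0 0 0 0 0 30;0 0 0 0 0 0 30;0 0 0 0 0 0 30;0 0 15 0 0 0 30;0 0 25 0 0 0 30")

```text
time_s: 2.82
eef_pos: [548.0, -148.3, 47.9]
ee_rot: [-3.073, -0.65, 0.003]
force: [0.4, -0.7, -1.0]
width: 41.2
finger_force: 60.9
```

Call:
arm_command(moves="-28 15 10 0 0 0 30;-29 16 0 0 0 0 30;-29 16 0 0 0 0 30;-28 15 0 0 0 0 30;0 0 0 0 0 0 30;0 0 -20 0 0 0 30;0 0 -15 0 0 0 30;0 0 -4 0 0 0 30")

```text
time_s: 3.48
eef_pos: [434.7, -86.5, 18.6]
ee_rot: [-3.074, -0.65, 0.001]
force: [-0.2, 0.4, -2.2]
width: 40.8
finger_force: 61.0
```

Call:
arm_command(moves="0 0 -2 0 0 0 30;0 0 -1 0 0 0 30;0 0 -1 0 0 0 30;0 0 -1 0 0 0 30;0 0 0 0 0 0 30;0 0 0 0 0 0 30;0 0 0 0 0 0 30;0 0 0 0 0 0 30")

```text
time_s: 4.15
eef_pos: [435.5, -86.6, 16.1]
ee_rot: [3.073, 0.65, 0.002]
force: [-12.7, 2.1, 38.9]
width: 40.6
finger_force: 64.8
```

Call:
arm_command(moves="0 0 1 0 0 0 30;0 0 1 0 0 0 30;0 0 0 0 0 0 80;0 0 0 0 0 0 80;0 0 0 0 0 0 80;0 0 0 0 0 0 100;0 0 0 0 0 0 100;0 0 0 0 0 0 100")

```text
time_s: 4.82
eef_pos: [435.0, -86.4, 16.2]
ee_rot: [-3.073, -0.65, 0.0]
force: [-0.0, -0.8, 0.4]
width: 85.4
finger_force: 0.0
```

Call:
arm_command(moves="0 0 30 0 0 0 100;0 0 30 0 0 0 100;0 0 30 0 0 0 100;35 -12 0 0 0 0 100;39 -13 0 0 0 0 100;39 -13 0 0 0 0 100;39 -13 0 0 0 0 100;39 -13 0 0 0 0 100")

```text
time_s: 5.48
eef_pos: [627.6, -151.3, 106.2]
ee_rot: [3.074, 0.65, -0.0]
force: [0.8, 0.1, -0.5]
width: 85.6
finger_force: 0.0
```

Call:
arm_command(moves="18 -6 0 0 0 0 100;18 -6 0 0 0 0 100;0 0 -30 0 0 0 100;0 0 -30 0 0 0 100;0 0 -30 0 0 0 100;0 0 -8 0 0 0 100;0 0 0 0 0 0 100;0 0 0 0 0 0 45")

```text
time_s: 6.15
eef_pos: [662.4, -162.5, 9.1]
ee_rot: [-3.074, -0.65, -0.001]
force: [-0.6, -0.2, 0.8]
width: 75.5
finger_force: 0.0
```

Call:
arm_command(moves="0 0 0 0 0 0 45;0 0 0 0 0 0 45;0 0 0 0 0 0 45;0 0 0 0 0 0 45;0 0 0 0 0 0 45;0 0 0 0 0 0 45;0 0 25 0 0 0 45;0 0 30 0 0 0 45")

```text
time_s: 6.82
eef_pos: [660.9, -162.3, 63.2]
ee_rot: [-3.072, -0.65, 0.004]
force: [1.5, 0.2, -2.1]
width: 51.8
finger_force: 63.8
```

Call:
arm_command(moves="0 0 38 0 0 0 45;0 0 38 0 0 0 45;-25 29 0 0 0 0 45;-25 29 0 0 0 0 45;-25 29 0 0 0 0 45;-25 29 0 0 0 0 45;-25 29 0 0 0 0 45;-25 29 0 0 0 0 45")

```text
time_s: 7.48
eef_pos: [510.8, 12.6, 140.4]
ee_rot: [3.073, 0.65, 0.003]
force: [1.0, 0.5, -2.5]
width: 51.7
finger_force: 64.0
```

Call:
arm_command(moves="-23 28 0 0 0 0 45;-22 28 0 0 0 0 45;0 0 -38 0 0 0 45;0 0 -38 0 0 0 45;0 0 -30 0 0 0 45;0 0 -10 0 0 0 45;0 0 -3 0 0 0 45;0 0 -2 0 0 0 45")

```text
time_s: 8.15
eef_pos: [467.7, 67.7, 19.2]
ee_rot: [3.074, 0.65, 0.001]
force: [-0.7, -0.5, -1.7]
width: 51.4
finger_force: 63.8
```

Call:
arm_command(moves="0 0 -1 0 0 0 45;0 0 -1 0 0 0 45;0 0 0 0 0 0 80;0 0 0 0 0 0 80;0 0 0 0 0 0 80;0 0 0 0 0 0 100;0 0 0 0 0 0 100;0 0 0 0 0 0 100")

```text
time_s: 8.82
eef_pos: [467.1, 67.5, 16.4]
ee_rot: [-3.074, -0.65, -0.0]
force: [-1.1, 0.3, -0.5]
width: 85.1
finger_force: 0.0
```

Call:
arm_command(moves="0 0 38 0 0 0 100;0 0 38 0 0 0 100;0 0 38 0 0 0 100;18 33 0 0 0 0 100;17 33 0 0 0 0 100;17 32 0 0 0 0 100;17 32 0 0 0 0 100;17 32 0 0 0 0 100")

```text
time_s: 9.48
eef_pos: [553.6, 231.1, 130.3]
ee_rot: [3.074, 0.65, 0.0]
force: [0.6, -0.9, 0.4]
width: 85.8
finger_force: 0.0
```

Call:
arm_command(moves="17 32 0 0 0 0 100;17 32 0 0 0 0 100;18 32 0 0 0 0 100;0 0 -36 0 0 0 100;0 0 -36 0 0 0 100;0 0 -36 0 0 0 100;0 0 -14 0 0 0 100;0 0 0 0 0 0 100")

```text
time_s: 10.15
eef_pos: [603.1, 324.4, 4.7]
ee_rot: [3.072, 0.65, -0.009]
force: [-0.4, -0.2, 0.4]
width: 85.8
finger_force: 0.0
```

Run:
```python
from h import *
im=get('top')
for n,p,z in [('small1',(435,-85),46),('big',(466,67),46)]:
    u=proj(im,(*p,z));a,c,cn=blob(im,*u,(185,)*3)
    print(n,a,ray(im,*c,z).round(1))
print(manip.sense()['eef_pos'])
f=im['frame'][200:260,200:300,::-1];cv2.imwrite('pics/c2.png',cv2.resize(f,None,fx=7,fy=7,interpolation=2))
```

```text
small1 220 [436.8 -87.2  46. ]
big 499 [466.8  59.7  46. ]
[604.42730437 325.31255905   7.64030838]
```

View pics/c2.png

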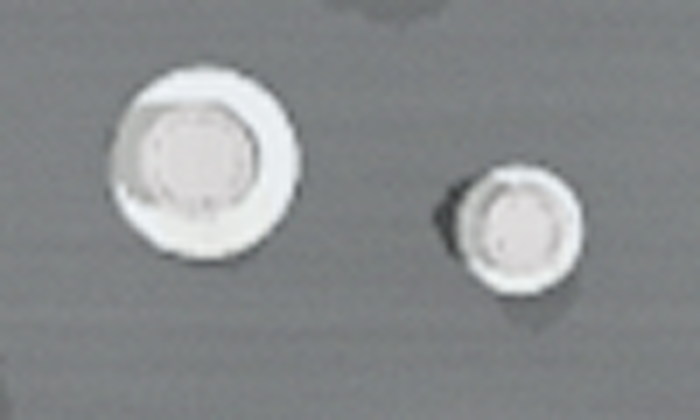

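Both pistons stand near the middle of their discs: the big one at px (200,157) of the crop, the small one at (520,230). I'll grasp the second small one and measure the first by hue.

Call:
arm_command(moves="0 0 0 0 0 0 30;0 0 0 0 0 0 30;0 0 0 0 0 0 30;0 0 0 0 0 0 30;0 0 0 0 0 0 30;0 0 0 0 0 0 30;0 0 0 0 0 0 30;0 0 30 0 0 0 30")

```text
time_s: 10.87
eef_pos: [602.9, 324.2, 34.9]
ee_rot: [3.072, 0.65, -0.009]
force: [0.6, 0.3, -1.7]
width: 40.8
finger_force: 61.2
```

Run:
```python
from h import *
im=get('top')
f=im['frame'].astype(int);m=((f[:,:,0]>=f[:,:,2]-1)&(f.min(2)>185)).astype(np.uint8)*255
for n,p,z in [('small1',(435,-85),46),('big',(466,67),46)]:
    u=proj(im,(*p,z));a,c,cn=blob({'frame':np.dstack([m]*3)},*u,(200,)*3)
    r=cv2.minEnclosingCircle(cn.astype(np.float32))
    q=ray(im,*c,z);print(n,a,q.round(1),ray(im,*r[0],z).round(1),'d',2*r[1]*1192/364.6)
s=manip.sense();print(s['eef_pos'],s['ee_rot'],s['width'])
```

```text
small1 129 [435.5 -86.7  46. ] [434.6 -82.9  46. ] d 48.33400885351268
big 288 [460.2  65.   46. ] [460.   61.1  46. ] d 72.33672739971618
[606.21550177 326.27453034  43.57171345] [-3.07266375 -0.64958296 -0.00474491] 40.67569209661233
```

Call:
arm_command(moves="0 0 40 0 0 0 30;0 0 40 0 0 0 30;0 0 20 0 0 0 30;-14 -34 0 0 0 0 30;-14 -34 0 0 0 0 30;-14 -34 0 0 0 0 30;-14 -34 0 0 0 0 30;-14 -34 0 0 0 0 30")

```text
time_s: 11.58
eef_pos: [534.3, 154.0, 139.1]
ee_rot: [3.073, 0.65, 0.002]
force: [0.9, -0.4, -1.5]
width: 40.7
finger_force: 61.6
```

Call:
arm_command(moves="-14 -34 0 0 0 0 30;-14 -34 0 0 0 0 30;-14 -34 0 0 0 0 30;-14 -34 0 0 0 0 30;-14 -35 0 0 0 0 30;-15 -36 0 0 0 0 30;-15 -35 0 0 0 0 30;0 0 -30 0 0 0 30")

```text
time_s: 12.25
eef_pos: [435.2, -93.5, 112.3]
ee_rot: [3.071, 0.637, 0.009]
force: [4.3, -2.3, -1.3]
width: 40.4
finger_force: 61.7
```

Call:
arm_command(moves="0 0 -30 0 0 0 30;0 0 -10 0 0 0 30;0 0 -3 0 0 0 30;0 0 -3 0 0 0 30;0 0 -2 0 0 0 30;0 0 0 0 0 0 30;0 0 0 0 0 0 30;0 0 0 0 0 0 30")

```text
time_s: 12.92
eef_pos: [435.5, -86.4, 60.9]
ee_rot: [3.073, 0.65, 0.002]
force: [0.3, -0.1, -2.1]
width: 40.7
finger_force: 61.6
```

Call:
arm_command(moves="0 0 -1 0 0 0 30;0 0 -1 0 0 0 30;0 0 -1 0 0 0 30;0 0 -1 0 0 0 30;0 0 -0.5 0 0 0 30;0 0 0 0 0 0 30;0 0 0 0 0 0 30;0 0 0 0 0 0 30")

```text
time_s: 13.58
eef_pos: [435.2, -86.5, 56.4]
ee_rot: [3.073, 0.65, 0.0]
force: [-5.7, 1.1, 20.7]
width: 40.7
finger_force: 63.7
```

Call:
arm_command(moves="0 0 0.7 0 0 0 30;0 0 0 0 0 0 35;0 0 0 0 0 0 60;0 0 0 0 0 0 80;0 0 0 0 0 0 90;0 0 0 0 0 0 90;0 0 20 0 0 0 90;0 0 35 0 0 0 90")

```text
time_s: 14.25
eef_pos: [433.2, -86.0, 109.7]
ee_rot: [-3.071, -0.65, 0.008]
force: [-0.1, -0.5, -0.9]
width: 77.2
finger_force: 0.0
```

Call:
arm_command(moves="0 0 30 0 0 0 100;20 35 0 0 0 0 100;20 35 0 0 0 0 100;20 35 0 0 0 0 100;20 35 0 0 0 0 100;20 35 0 0 0 0 100;0 0 0 0 0 0 100;0 0 0 0 0 0 100")

```text
time_s: 14.92
eef_pos: [535.2, 90.8, 141.0]
ee_rot: [-3.072, -0.655, 0.001]
force: [0.5, -0.5, 0.4]
width: 85.6
finger_force: 0.0
```

Run:
```python
from h import *
im=get('top');si=get('side')
f=im['frame'].astype(int);m=((f[:,:,0]>=f[:,:,2]-1)&(f.min(2)>185)).astype(np.uint8)*255
u=proj(im,(435,-86,86));a,c,cn=blob({'frame':np.dstack([m]*3)},*u,(200,)*3);print('small top',a,ray(im,*c,86).round(1))
# driver handle: orange-brown hue
for n,g in(('top',im),('side',si)):
    h=cv2.cvtColor(g['frame'],cv2.COLOR_RGB2HSV);m=cv2.inRange(h,(5,90,60),(18,230,255))
    u=proj(g,(628,195,70));a,c,cn=blob({'frame':np.dstack([m]*3)},*u,(200,)*3)
    print(n,u.round(1),a,c.round(1),'topmost',cn[cn[:,1].argmin()],ray(g,*c,88).round(1),ray(g,*c,57).round(1))
# mat: dark
u=proj(im,(622,200,4));m=cv2.inRange(im['frame'],(0,0,0),(62,62,62));a,c,cn=blob({'frame':np.dstack([m]*3)},*u,(200,)*3,w=40)
b=cv2.boxPoints(cv2.minAreaRect(cn.astype(np.float32)));print('mat',a,[ray(im,*q,4)[:2].round(0).tolist() for q in b],ray(im,*b.mean(0),4).round(1))
A=cv2.resize(si['frame'][150:230,220:340,::-1],(600,400),interpolation=2)
B=cv2.resize(im['frame'][145:205,165:215,::-1],(333,400),interpolation=2)
cv2.imwrite('pics/c3.png',cv2.resize(np.hstack([A,B]),(800,343)))
```

```text
small top 134 [434.8 -87.2  86. ]
top [187.4 173. ] 78 [184.4 172.5] topmost [183 168] [627.7 200.7  88. ] [630.9 207.6  57. ]
side [209.  257.1] 321 [207.6 263.2] topmost [204 250] [623.3 227.9  88. ] [630.9 200.4  57. ]
mat 208 [[611.0, 254.0], [681.0, 242.0], [663.0, 145.0], [593.0, 157.0]] [637.2 199.7   4. ]
```

View pics/c3.png

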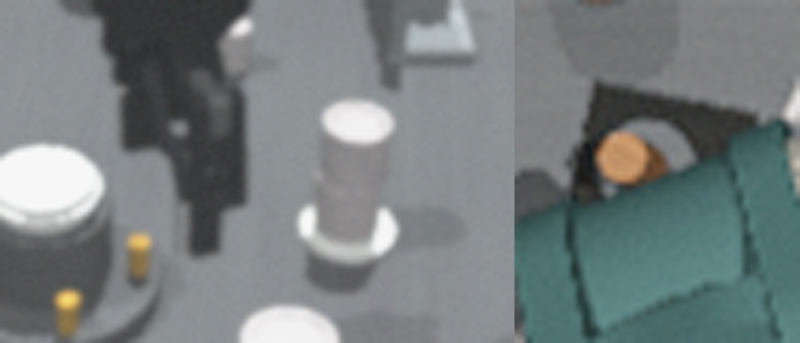

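The tower is straight. The driver axis comes out near (628.5,200.7) in both views, and the mat centre near (624,200).

Call:
arm_command(moves="23 28 0 0 0 0 100;23 28 0 0 0 0 100;24 28 0 0 0 0 100;23.5 28 0 0 0 0 100;0 0 0 0 0 0 100;0 0 -35 0 0 0 100;0 0 -35 0 0 0 100;0 0 -20 0 0 0 100")

```text
time_s: 15.68
eef_pos: [627.2, 198.3, 48.2]
ee_rot: [3.073, 0.647, -0.005]
force: [-0.1, -0.5, -0.6]
width: 85.6
finger_force: 0.0
```

Call:
arm_command(moves="0 0 -12 0 0 0 100;0 0 -2 0 0 0 100;0 0 0 0 0 0 15;0 0 0 0 0 0 15;0 0 0 0 0 0 15;0 0 0 0 0 0 15;0 0 0 0 0 0 15;0 0 0 0 0 0 15", grip_force=100)

```text
time_s: 16.35
eef_pos: [629.0, 201.1, 38.9]
ee_rot: [-3.073, -0.65, -0.002]
force: [-4.1, -0.2, 10.8]
width: 25.9
finger_force: 97.5
```

Call:
arm_command(moves="0 0 0 0 0 0 15;0 0 0 0 0 0 15;0 0 0 0 0 0 15;0 0 10 0 0 0 15;0 0 35 0 0 0 15;0 0 35 0 0 0 15;0 0 35 0 0 0 15;0 0 0 0 0 0 15")

```text
time_s: 17.02
eef_pos: [631.2, 201.7, 160.3]
ee_rot: [-3.073, -0.65, -0.014]
force: [1.9, 1.1, -3.4]
width: 25.9
finger_force: 98.8
```

Run:
```python
from h import *
im=get('top');si=get('side')
s=manip.sense();print(s['eef_pos'],s['ee_rot'],s['width'])
A=cv2.resize(si['frame'][180:300,160:300,::-1],(560,480),interpolation=2)
cv2.imwrite('pics/c4.png',A)
```

```text
[628.96397367 200.49193192 154.03012419] [3.07364437 0.64972109 0.00366745] 25.736333829302527
```

View pics/c4.png

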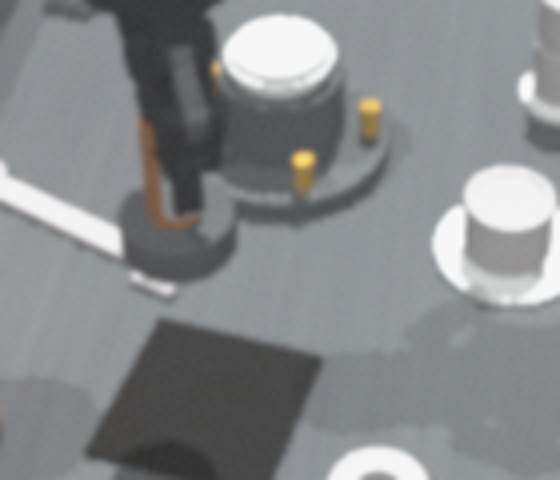

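Driver is held upright and its foot is clear. The mat is empty at px (205,400), and the cap top is at crop (280,50).

Run:
```python
from h import *
si=get('side')
print('cap',ray(si,160+280/4,180+50/4,84).round(1))
m=cv2.inRange(si['frame'],(0,0,0),(75,75,75))
u=proj(si,(624,200,4));a,c,cn=blob({'frame':np.dstack([m]*3)},*u,(200,)*3,w=45);b=cv2.boxPoints(cv2.minAreaRect(cn.astype(np.float32)))
print('mat',a,c,ray(si,*c,4).round(1),[ray(si,160+x/4,180+y/4,4)[:2].round(0).tolist() for x,y in((160,320),(322,358),(88,455))])
```

```text
cap [614.6 -10.1  84. ]
mat 1461 [211.17864476 282.69062286] [625.3 207.4   4. ] [[663.0, 145.0], [567.0, 164.0], [681.0, 243.0]]
```

Call:
arm_command(moves="-2 -36 0 0 0 0 15;-2 -36 0 0 0 0 15;-2 -36 0 0 0 0 15;-2 -36 0 0 0 0 15;-2 -36 0 0 0 0 15;-2 -36 0 0 0 0 15;0 0 0 0 0 0 15;0 0 0 0 0 0 15")

```text
time_s: 17.83
eef_pos: [615.4, -18.3, 150.7]
ee_rot: [3.075, 0.644, -0.005]
force: [0.5, 1.0, -4.3]
width: 26.3
finger_force: 99.4
```

Call:
arm_command(moves="0 0 -15 0 0 0 15;0 0 -12 0 0 0 15;0 0 -4 0 0 0 15;0 0 -2 0 0 0 15;0 0 -2 0 0 0 15;0 0 -2 0 0 0 15;0 0 -1 0 0 0 15;0 0 0 0 0 0 15")

```text
time_s: 18.5
eef_pos: [616.5, -14.9, 114.8]
ee_rot: [-3.073, -0.651, 0.0]
force: [-0.1, 0.1, -4.6]
width: 26.4
finger_force: 100.1
```

Call:
arm_command(moves="0 0 -1 0 0 0 15;0 0 -1 0 0 0 15;0 0 -1 0 0 0 15;0 0 -1 0 0 0 15;0 0 -1 0 0 0 15;0 0 -1 0 0 0 15;0 0 0 0 0 0 15;0 0 0 0 0 0 15")

```text
time_s: 19.17
eef_pos: [616.8, -15.1, 108.8]
ee_rot: [-3.073, -0.65, -0.001]
force: [-3.8, 3.6, 7.7]
width: 26.1
finger_force: 101.3
```

Call:
arm_command(moves="0 0 -1 0 0 0 15;0 0 -1 0 0 0 15;0 0 -1 0 0 0 15;0 0 -1 0 0 0 15;0 0 -1 0 0 0 15;0 0 0 0 0 0 15;0 0 0 0 0 0 15;0 0 0 0 0 0 15")

```text
time_s: 19.83
eef_pos: [617.9, -14.8, 108.2]
ee_rot: [3.072, 0.65, 0.006]
force: [-28.0, 3.8, 72.9]
width: 25.9
finger_force: 108.1
```

Call:
arm_command(moves="0 0 2 0 0 0 15;0 0 3 0 0 0 15;0 0 10 0 0 0 15;0 0 30 0 0 0 15;0 0 10 0 0 0 15;1 36 0 0 0 0 15;1 36 0 0 0 0 15;1 36 0 0 0 0 15")

```text
time_s: 20.5
eef_pos: [619.8, 93.1, 158.6]
ee_rot: [3.074, 0.647, 0.001]
force: [0.4, 0.1, -5.3]
width: 25.8
finger_force: 99.8
```

Call:
arm_command(moves="1 36 0 0 0 0 15;1 36 0 0 0 0 15;2 38 0 0 0 0 15;0 0 0 0 0 0 15;0 0 -38 0 0 0 15;0 0 -38 0 0 0 15;0 0 -25 0 0 0 15;0 0 -10 0 0 0 15")

```text
time_s: 21.17
eef_pos: [621.7, 201.4, 43.2]
ee_rot: [3.073, 0.65, -0.008]
force: [-0.7, -0.1, -4.0]
width: 26.0
finger_force: 100.1
```

Run:
```python
from h import *
si=get('side')
s=manip.sense();print(s['eef_pos'],s['ee_rot'],s['width'],s['force'])
cv2.imwrite('pics/c5.png',cv2.resize(si['frame'][165:310,160:300,::-1],(560,580),interpolation=2))
```

```text
[621.77919995 201.55521116  43.30471302] [ 3.07306523  0.64972862 -0.00802032] 25.76446886380309 [-2.73547531 -0.32396965 -6.1380632 ]
```

View pics/c5.png

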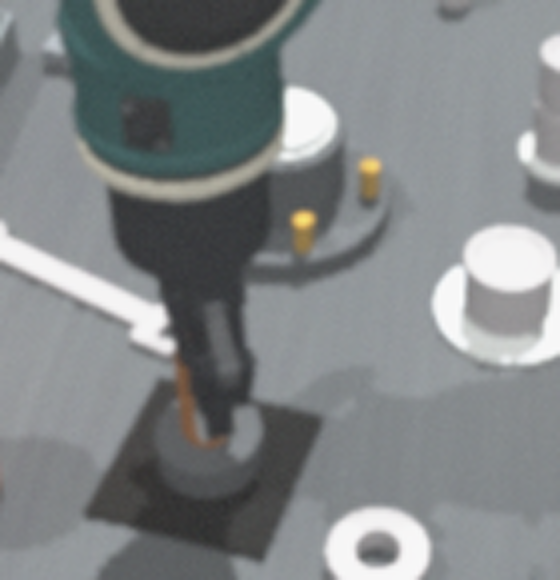

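Driver hangs just over the mat (px 210,450), and the cap's flange now sits down on the barrel.

Call:
arm_command(moves="0 0 -1.5 0 0 0 15;0 0 -1.5 0 0 0 15;0 0 -1 0 0 0 15;0 0 -1 0 0 0 15;0 0 -1 0 0 0 15;0 0 0 0 0 0 15;0 0 0 0 0 0 15;0 0 0 0 0 0 15")

```text
time_s: 21.88
eef_pos: [623.6, 202.5, 41.7]
ee_rot: [-3.074, -0.65, -0.0]
force: [-0.3, -0.3, -3.8]
width: 26.0
finger_force: 100.1
```

Call:
arm_command(moves="0 0 -1 0 0 0 15;0 0 -1 0 0 0 15;0 0 -1 0 0 0 15;0 0 -1 0 0 0 15;0 0 -0.5 0 0 0 15;0 0 0 0 0 0 15;0 0 0 0 0 0 15;0 0 0 0 0 0 15")

```text
time_s: 22.55
eef_pos: [623.7, 202.6, 38.9]
ee_rot: [3.073, 0.65, 0.001]
force: [-13.5, -4.5, 27.5]
width: 26.0
finger_force: 103.3
```

Call:
arm_command(moves="0 0 1 0 0 0 15;0 0 0 0 0 0 30;0 0 0 0 0 0 60;0 0 0 0 0 0 100;0 0 0 0 0 0 100;0 0 0 0 0 0 100;0 0 20 0 0 0 100;0 0 30 0 0 0 100")

```text
time_s: 23.22
eef_pos: [621.9, 202.0, 85.8]
ee_rot: [3.073, 0.65, -0.008]
force: [0.5, 0.4, 0.1]
width: 85.2
finger_force: 0.0
```

Call:
arm_command(moves="0 0 41 0 0 0 100;0 0 41 0 0 0 100;0 0 30 0 0 0 100;-20 -15 0 0 0 0 100;-30 -20 0 0 0 0 100;-30 -20 0 0 0 0 100;0 0 0 0 0 0 100;0 0 0 0 0 0 100")

```text
time_s: 23.88
eef_pos: [542.8, 146.4, 200.4]
ee_rot: [3.073, 0.648, 0.001]
force: [0.2, 0.1, 0.6]
width: 85.3
finger_force: 0.0
```

Run:
```python
from h import *
im=get('top');si=get('side')
s=manip.sense();print(s['eef_pos'],s['ee_rot'],s['joint_pos'])
# plate top edge: bright band
u=proj(im,(418,336,148));m=cv2.inRange(im['frame'],(205,)*3,(255,)*3);a,c,cn=blob({'frame':np.dstack([m]*3)},*u,(200,)*3,w=35)
r=cv2.minAreaRect(cn.astype(np.float32));b=cv2.boxPoints(r)
print('plate',u,a,c,r,ray(im,*c,148).round(1),[ray(im,*q,148)[:2].round(0).tolist() for q in b])
A=cv2.resize(im['frame'][205:265,105:175,::-1],(560,480),interpolation=2)
B=cv2.resize(im['frame'][225:265,325:385,::-1],(720,480),interpolation=2)
cv2.imwrite('pics/c6.png',cv2.resize(np.hstack([A,B]),(800,300)))
cv2.imwrite('pics/s6.png',cv2.resize(si['frame'][120:384,120:512,::-1],(784,528),interpolation=2))
```

```text
[544.09467361 147.83301369 200.31579892] [-3.07338467e+00 -6.49945798e-01 -1.46723065e-03] [-0.01271998  0.36462448 -0.38072473  1.79097795  0.15656903  1.01462489
 -1.60756756]
plate [133.54659783 240.25321465] 30 [122.06666667 239.2       ] ((122.36998748779297, 239.08998107910156), (2.5455849170684814, 11.172287940979004), 81.8698959350586) [421.  370.4 148. ] [[423.0, 387.0], [427.0, 354.0], [420.0, 352.0], [415.0, 385.0]]
```

View pics/c6.png

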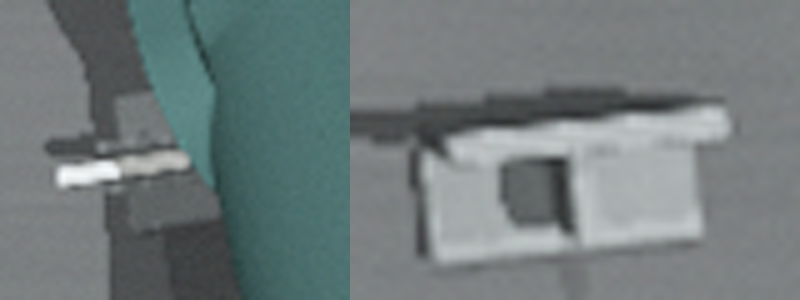

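View pics/s6.png

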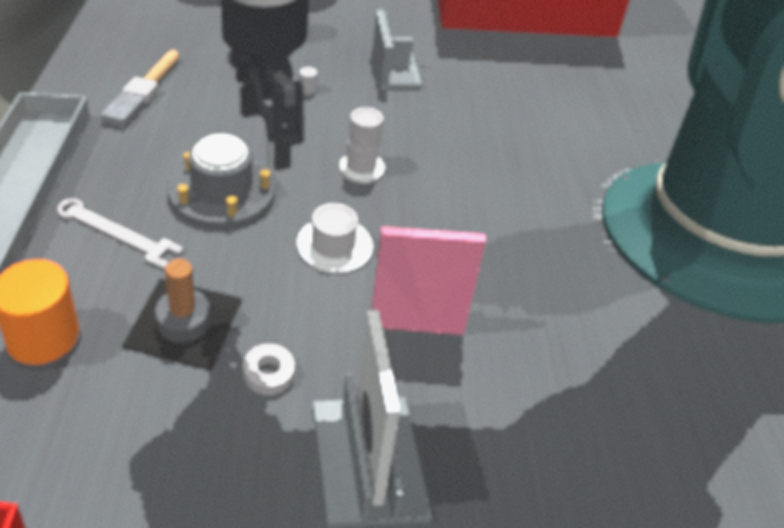

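The hub, driver and towers all look right. The driver stands centred on its mat at px (180,300). The plate's white top edge is at crop (57,175) and onward, partly hidden by the arm.

Run:
```python
from h import *
im=get('top')
def seg(n,a,b,z):
    p,q=ray(im,*a,z),ray(im,*b,z);d=q-p;print(n,((p+q)/2).round(1),'len',np.linalg.norm(d).round(1),'ang deg of axis from -y toward +x',np.degrees(np.arctan2(d[0],-d[1])).round(1))
seg('plate',(116.4,240),(150,235.2),148)
seg('stand top mid',(338.1,245),(375.4,241.3),75)
seg('rack back',(128,225),(163.6,219),4);seg('rack front',(131,251),(167,245),4)
h=cv2.cvtColor(im['frame'],cv2.COLOR_RGB2GRAY)
# stand top face: bright band
u=proj(im,(409,-340,75));m=cv2.inRange(im['frame'],(165,)*3,(255,)*3);a,c,cn=blob({'frame':np.dstack([m]*3)},*u,(200,)*3,w=30)
print(u,a,c,cv2.minAreaRect(cn.astype(np.float32)))
print(h[238:256,338:378:4])
```

```text
plate [425.9 337.2 148. ] len 101.2 ang deg of axis from -y toward +x 8.4
stand top mid [ 406.3 -346.1   75. ] len 118.5 ang deg of axis from -y toward +x 5.9
rack back [467.8 347.6   4. ] len 122.1 ang deg of axis from -y toward +x 9.8
rack front [380.5 335.    4. ] len 123.0 ang deg of axis from -y toward +x 9.7
[354.81325431 242.28468437] 395 [356.19493671 249.0835443 ] ((355.03424072265625, 249.0753631591797), (16.592540740966797, 39.623191833496094), 83.9909896850586)
[[110  98  76  77  72  76  69  70  76 103]
 [ 77  78  79  74  66  65  67  68 137 158]
 [ 73  71  70  64  59  83 172 156 183 190]
 [ 68  64  54 114 165 161 199 192 191 188]
 [ 72 146 162 170 197 190 186 187 197 185]
 [145 184 196 190 187 187 190 175 182 157]
 [167 183 188 193 182 164 184 166 155 124]
 [147 193 171 160 160 154 174 177 162 126]
 [140 185 119  82 136 175 175 174 168 127]
 [154 170  97  95 127 172 174 174 167 128]
 [168 168  96  97 132 171 171 175 168 126]
 [168 168  97 100 134 172 176 175 170 129]
 [167 169  98 102 126 174 176 176 169 128]
 [168 168 100 105 112 177 175 175 172 125]
 [170 169  97  99 106 177 174 176 174 124]
 [168 167  94 101  93 178 173 174 185 127]
 [168 171 135  95  92 184 176 184 193 128]
 [169 169 166 146  79 187 186 191 194 128]]
```

Call:
arm_command(moves="-5 10 10 0 0 0.12 100;-5 10 10 0 0 0.12 100;-5 10 10 0 0 0.12 100;-5 10 10 0 0 0.12 100;-5 10 10 0 0 0.12 100;-5 10 0 0 0 0.12 100;-5 10 0 0 0 0.12 100;-5 10 0 0 0 0.12 100")

```text
time_s: 24.7
eef_pos: [503.8, 228.8, 250.0]
ee_rot: [-2.419, -2.003, -0.001]
force: [0.8, -0.8, -0.1]
width: 85.3
finger_force: 0.0
```

Call:
arm_command(moves="-19.5 27.5 0 0 0 0.116 100;-19.5 27.5 0 0 0 0.116 100;-19.5 27.5 0 0 0 0.116 100;-19 27 0 0 0 0 100;0 0 0 0 0 0 100;0 0 -30 0 0 0 100;0 0 -30 0 0 0 100;0 0 -20 0 0 0 100")

```text
time_s: 25.37
eef_pos: [425.7, 337.4, 167.6]
ee_rot: [-2.043, -2.385, 0.002]
force: [1.5, 0.1, -0.4]
width: 85.5
finger_force: 0.0
```

Call:
arm_command(moves="0 0 -20 0 0 0 100;0 0 -20 0 0 0 100;0 0 -15 0 0 0 100;0 0 -6 0 0 0 100;0 0 0 0 0 0 50;0 0 0 0 0 0 50;0 0 0 0 0 0 50;0 0 0 0 0 0 50", grip_force=40)

```text
time_s: 26.03
eef_pos: [426.5, 337.4, 109.9]
ee_rot: [2.044, 2.385, 0.002]
force: [-0.3, -0.5, 1.2]
width: 42.4
finger_force: 0.0
```

Run:
```python
from h import *
im=get('top');si=get('side')
s=manip.sense();print(s['eef_pos'],s['ee_rot'],s['joint_pos'],s['width'],s['force'])
B=cv2.resize(si['frame'][230:384,240:400,::-1],(623,600),interpolation=2)
cv2.imwrite('pics/c7.png',B)
```

```text
[426.39644812 337.20315376 109.68055383] [2.04391932e+00 2.38522446e+00 1.53847103e-03] [-0.21630059  0.50392634 -0.64030114  1.90382434  0.39121533  0.8594173
 -0.90330182] 42.67553205087603 [-0.071623    0.68330372 -0.0731235 ]
```

View pics/c7.png

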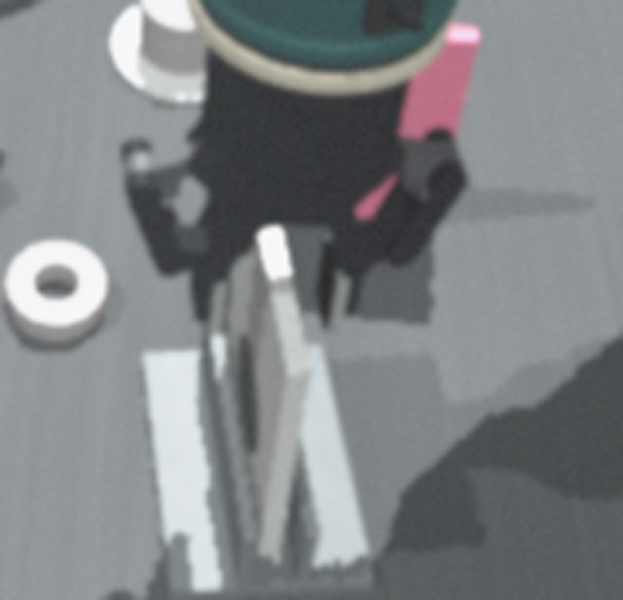

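The plate's edge lies between the fingers (px 280,290), which are clear on both sides. Closing now.

Call:
arm_command(moves="0 0 0 0 0 0 20;0 0 0 0 0 0 2;0 0 0 0 0 0 2;0 0 0 0 0 0 2;0 0 0 0 0 0 2;0 0 0 0 0 0 2;0 0 0 0 0 0 2;0 0 0 0 0 0 2", grip_force=80)

```text
time_s: 26.8
eef_pos: [426.3, 337.2, 109.3]
ee_rot: [2.044, 2.385, 0.001]
force: [0.6, -0.3, 5.9]
width: 9.4
finger_force: 78.8
```

Call:
arm_command(moves="0 0 0 0 0 0 2;0 0 10 0 0 0 2;0 0 20 0 0 0 2;0 0 30 0 0 0 2;0 0 30 0 0 0 2;0 0 30 0 0 0 2;0 0 0 0 0 0 2;0 0 0 0 0 0 2")

```text
time_s: 27.47
eef_pos: [426.3, 337.2, 230.4]
ee_rot: [2.043, 2.385, 0.003]
force: [-0.3, 0.1, -3.7]
width: 8.8
finger_force: 78.3
```

Held (opening 9 mm against the 10 mm plate). Swinging it high across to the stand.

Call:
arm_command(moves="0 0 35 0 0 0 2;0 0 35 0 0 0 2;0 -20 0 0 0 0 2;0 -30 0 0 0 0 2;0 -36 0 0 0 0 2;0 -36 0 0 0 0 2;0 -36 0 0 0 0 2;0 -36 0 0 0 0 2")

```text
time_s: 28.13
eef_pos: [425.0, 141.1, 297.9]
ee_rot: [-2.043, -2.385, 0.003]
force: [2.3, -0.2, -2.5]
width: 9.0
finger_force: 78.9
```

Call:
arm_command(moves="0 -36 0 0 0 0 2;0 -36 0 0 0 0 2;0 -36 0 0 0 0 2;0 -36 0 0 0 0 2;0 -36 0 0 0 0 2;0 -36 0 0 0 0 2;0 -36 0 0 0 0 2;0 -36 0 0 0 0 2")

```text
time_s: 28.8
eef_pos: [425.0, -146.6, 297.9]
ee_rot: [-2.043, -2.384, 0.002]
force: [0.8, 0.5, -2.7]
width: 9.1
finger_force: 78.9
```

Call:
arm_command(moves="0 -36 0 0 0 -0.054 2;0 -36 0 0 0 0 2;0 -36 0 0 0 0 2;0 -36 0 0 0 0 2;0 -36 0 0.009 -0.087 0 2;0 -20 0 0.009 -0.087 0 2;-12 0 0 0.009 -0.087 0 2;0 0 0 0 0 0 2")

```text
time_s: 29.47
eef_pos: [409.6, -346.9, 296.8]
ee_rot: [1.988, 2.182, 0.293]
force: [0.1, -1.7, -1.5]
width: 8.9
finger_force: 79.1
```

Call:
arm_command(moves="0 0 0 0 0 0 2;0 0 -30 0 0 0 2;0 0 -40 0 0 0 2;0 0 -40 0 0 0 2;0 0 -40 0 0 0 2;0 0 -25 0 0 0 2;0 0 -10 0 0 0 2;0 0 0 0 0 0 2")

```text
time_s: 30.13
eef_pos: [413.8, -343.3, 111.7]
ee_rot: [1.983, 2.194, 0.291]
force: [0.2, 0.1, -2.8]
width: 8.8
finger_force: 78.9
```

Run:
```python
from h import *
im=get('top');si=get('side')
s=manip.sense();print(s['eef_pos'],s['width'],s['force'])
r=rot(s['ee_rot']);z=r[:,2];print(r.round(3).tolist(),'tilt',np.arccos(-z[2]).round(3),'foot est',(s['eef_pos']+102*z).round(1))
A=cv2.resize(si['frame'][80:180,260:380,::-1],(720,600),interpolation=2)
cv2.imwrite('pics/c8.png',A)
```

```text
[ 414.88792949 -344.93092359  114.91448977] 9.215330846119224 [ 0.3446312  -0.74442331 -1.32199695]
[[-0.101, 0.961, 0.258], [0.995, 0.097, 0.027], [0.001, 0.26, -0.966]] tilt 0.263 foot est [ 441.2 -342.2   16.4]
```

View pics/c8.png

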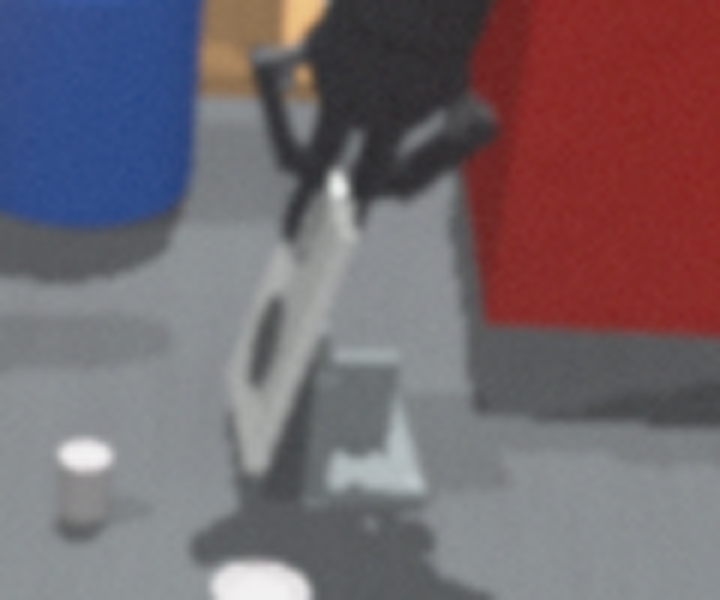

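The plate hangs tilted in front of the stand (lower corner at px 255,470), clear of the socket (85,490). Lowering it to the bench.

Call:
arm_command(moves="0 0 -5 0 0 0 2;0 0 -4 0 0 0 2;0 0 -2 0 0 0 2;0 0 -1 0 0 0 2;0 0 -1 0 0 0 2;0 0 0 0 0 0 2;0 0 0 0 0 0 2;0 0 0 0 0 0 2")

```text
time_s: 30.9
eef_pos: [414.1, -345.0, 101.1]
ee_rot: [1.981, 2.189, 0.29]
force: [1.1, 0.5, -2.3]
width: 9.3
finger_force: 79.1
```

Call:
arm_command(moves="0 0 -0.7 0 0 0 2;0 0 -0.7 0 0 0 2;0 0 -0.7 0 0 0 2;0 0 0 0 0 0 2;0 0 0 0 0 0 2;0 0 0 0 0 0 2;0 0 0 0 0 0 2;0 0 0 0 0 0 2")

```text
time_s: 31.57
eef_pos: [414.1, -345.0, 98.9]
ee_rot: [1.981, 2.189, 0.29]
force: [-0.8, 0.3, 1.4]
width: 9.0
finger_force: 79.9
```

Call:
arm_command(moves="-1 0 0 0.001 -0.01 0 2;-1 0 0 0.001 -0.01 0 2;-1 0 0 0.001 -0.01 0 2;0 0 0 0 0 0 2;0 0 0 0 0 0 2;0 0 0 0 0 0 2;0 0 0 0 0 0 2;0 0 0 0 0 0 2")

```text
time_s: 32.23
eef_pos: [411.9, -344.9, 99.1]
ee_rot: [1.963, 2.171, 0.322]
force: [8.4, 0.7, -4.9]
width: 9.0
finger_force: 79.0
```

Contact with the stand felt (8 N). Releasing and backing out along the plate.

Call:
arm_command(moves="0 0 0 0 0 0 8;0 0 0 0 0 0 15;0 0 0 0 0 0 25;0 0 0 0 0 0 35;0 0 0 0 0 0 35;0 0 0 0 0 0 35;0 0 0 0 0 0 35;-3 0 10 0 0 0 35", grip_force=20)

```text
time_s: 32.9
eef_pos: [407.7, -344.3, 107.8]
ee_rot: [1.966, 2.174, 0.322]
force: [-0.8, 0.7, 0.2]
width: 29.8
finger_force: 0.0
```

Call:
arm_command(moves="-6 -0.6 19 0 0 0 35;-6 -0.6 19 0 0 0 35;-6 -0.6 19 0 0 0 35;-9 -1 30 0 0 0 35;-9 -1 30 0 0 0 35;0 -25 25 0 0 0 35;0 -30 25 0 0 0 35;0 0 0 0 0 0 35")

```text
time_s: 33.57
eef_pos: [371.7, -409.4, 281.7]
ee_rot: [1.963, 2.163, 0.316]
force: [-0.7, 0.1, -0.6]
width: 29.9
finger_force: 0.0
```

Run:
```python
from h import *
im=get('top');si=get('side')
print(manip.sense()['eef_pos'])
A=cv2.resize(si['frame'][80:180,260:380,::-1],(400,333),interpolation=2)
B=cv2.resize(si['frame'][165:310,160:300,::-1],(322,333),interpolation=2)
C=cv2.resize(im['frame'][140:270,100:390,::-1],(580,260),interpolation=2)
o=np.zeros((600,722,3),np.uint8);o[:333]=np.hstack([A,B]);o[336:596,:580]=C
cv2.imwrite('pics/c9.png',o)
h=cv2.cvtColor(im['frame'],cv2.COLOR_RGB2HSV);m=cv2.inRange(h,(5,90,60),(18,230,255))
try:
    a,c,cn=blob({'frame':np.dstack([m]*3)},*proj(im,(623,202,80)),(200,)*3);print('driver',a,ray(im,*c,80).round(1))
except Exception as e: print(e)
```

```text
[ 371.68808333 -404.55056464  277.01738234]
driver 87 [623.5 200.   80. ]
```

View pics/c9.png

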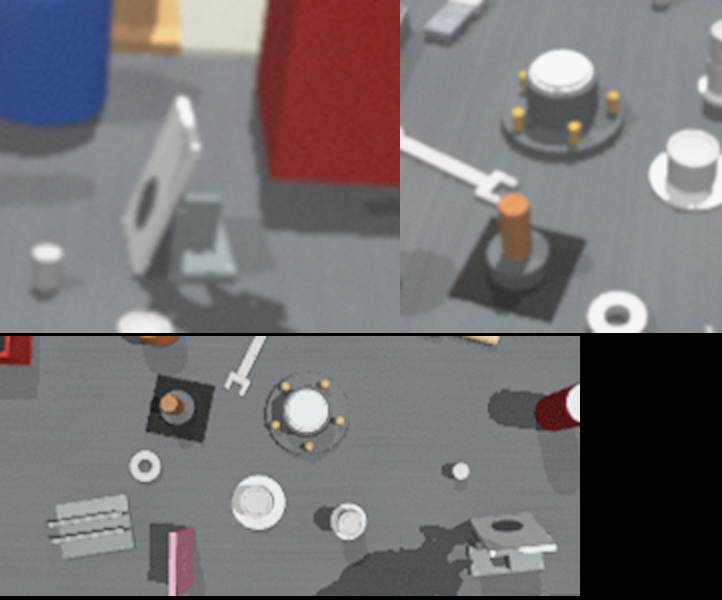

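The final view shows the plate leaning on the stand (px 165,190), the driver upright mid-mat (515,240), the cap home, both piston groups centred on their discs, and the bystanders where they started.

```bash
python3 -c "
from station import manip
print(manip.job_done())"
```

```text
the job is handed in; nothing more can be done
None
```

I handed the job in at about 34 s with the cap pressed home, the driver back on its mat, all three pistons present placed on their discs, and the plate leaning on the stand; the hand-in call returned no verdict, so I can't say how it was judged.

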